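# Lock a can-lane pusher back at its length clip

### The job

The can lane on the counter is to be refilled: gently draw its spring-loaded pusher back along the rail by the pull bar until its pointer stands opposite the length clip on the side wire, with the cam lever still open. Hold it there against the spring and squeeze the cam lever fully home against the pusher to clamp it, without letting it creep off the clip or snap forward. Finish still gripping pusher and closed lever together in the fingers, and leave the can in the lane and the other goods standing where they are.

Things in the scene. Friction and masses are not known exactly. Their poses are not given: they have to be found in the camera images.
- lane: Fixed can lane: black tray 330 x 88 mm, aluminium rail, steel side wires (top 47 mm above the counter, 39 mm either side of the middle), clear front stop. Origin: middle of its underside, on the counter. x runs along the rail from the front stop to the rear (the way the pusher is drawn back), y to the side with clip and cam lever, z up.
- pusher: Grey pusher on the rail, axes as the lane's; origin at counter height under its paddle's front face (paddle 66 wide, top z 102 mm). Behind it an upright web (x 5-63, y -12 to +1, top z 98 mm), then the pull bar across (front face x 63 mm, y -48 to +48, z 70-98 mm). A spring pulls it to -x with 3.6-4.6 N, at the start against the can; unheld with the lever open it runs forward. Travel 165 mm.
- pusher_grip (a point): Grip point on the pusher, on the lane's middle line, 84 mm above the counter, 11 mm ahead of the pull bar's front face. Come from above, jaws closing along the lane's y and opened over 72 mm; fingers one each side of web and lever, between paddle and bar (58 mm room, free down to z 66 mm). Fingers pressed on the bar draw it back; closing them shuts the lever on the web (24 mm when closed).
- pusher_pointer (a point): Tip of the small steel pointer on the pusher's lever side, 52 mm above the counter, at pusher x 22 mm, y 36 mm.
- clip_mark (a point): Tip of the pointed steel length clip snapped on the side wire, 52 mm above the counter; fixed, its place along the wire differs each time; axes as the lane's. The pusher is at its length when pointer and clip have the same place along the lane's x.
- cam_lever (a joint): Steel cam lever on the pusher, 44 mm long, z 72-96 mm, on an upright spindle at pusher x 14, y 6 mm. 0 = open: tip to the rear, slanting 0.55 rad out, reaching y +34 mm; 0.55 rad = closed, along the web, outer face y +12 mm. A few newtons at the tip close it; it stays where it is left. Over the last two thirds of its swing its cam clamps the rail.
- lever_tip (a point): Outer face of the cam lever near its tip, 40 mm from the spindle, 84 mm above the counter.
- lane_can_mid (a point): Drinks can (66 mm across, 115 mm tall) standing in the lane between the front stop and the paddle; its centre, half-way up.
- can_a: Drinks can standing on the counter to the right, 66 x 115 mm; origin under its centre.
- can_c: Another such can beside it.
- tub_a: Small tub, 72 mm across and 71 mm tall, on the counter to the left; origin under its centre.
- tub_b: Another such tub.
Not all that is in view belongs to the job. What is shaped like the part that bears lane_can_mid but red or yellow is not meant.

How it is judged:
On the way, in this order (a step that is already met when the one before it is completed fails the run):
1. the pusher is held back with its pointer within 6 mm of the clip, the lever still open (x of pusher_pointer in the frame of clip_mark between -0.006 and 0.006 m and value of joint cam_lever below 0.25 rad), for 0.3 s.
2. the lever is squeezed home with the pusher still at the clip and gripped by the fingers (x of pusher_pointer in the frame of clip_mark between -0.006 and 0.006 m and value of joint cam_lever above 0.48 rad and contact force between the fingers and pusher above 10 N), for 0.3 s.
At the end, for the whole second after the job is handed in: The pointer stands within 6 mm of the clip along the rail, the cam lever is closed to at least 0.48 of its 0.55 rad, the fingers grip pusher and lever with more than 10 N, the pusher is at rest, and the can in the lane stands upright (all of step 2 and linear speed of pusher below 0.01 m/s and angle between lane_can_mid's own z axis and vertical below 0.15 rad); the arm keeps its last pose, push and grip.
It fails at once if the lever is closed (past 0.3 rad) with the pusher more than 15 mm from the clip (value of joint cam_lever above 0.3 rad and not (x of pusher_pointer in the frame of clip_mark between -0.015 and 0.015 m)).
It fails at once if the pusher snaps along the rail at over 0.4 m/s (linear speed of pusher above 0.4 m/s).
It fails at once if the can in the lane is tipped or moved 30 mm (angle between lane_can_mid's own z axis and vertical above 0.3 rad or distance of lane_can_mid from where it was at the start of the episode above 0.03 m).
It fails at once if a can or tub on the counter is knocked over or moved 40 mm (distance of any of can_a, can_c, tub_a, tub_b from where it was at the start of the episode above 0.04 m or angle between any of can_a, can_c, tub_a, tub_b's own z axis and vertical above 0.4 rad).
It also fails if it takes over 32 s, if anything falls off the work surface, if the arm or the gripper's body presses on something with over 40 N, if the wrist force passes 120 N, or if a joint passes its speed limit or range.

### The arm

A 7-joint arm with a two-finger parallel gripper is mounted at the origin on a cart in front of the work surface, level with it; the furniture and walls round the work are solid. World frame = base frame: x ahead of the robot, y to its left, z up, the work surface at z = 0. Lengths are in m, angles in rad, forces in N, time in s.
With the tool pointing down it reaches from about 0.4 to 0.85 m from the base axis. Payload 4.5 kg.
Tool frame: the origin (TCP) lies between the finger pads; the fingertips stand 11 mm ahead of it and the grasp point (between the pads) lies 8 mm behind it (r.nose_length is the distance from the TCP to the fingertips, in m); z points along the fingers, y is the line along which they close (so a half turn about z gives the same grasp; the last joint's range is limited). The gripper opens to 88 mm and grips with 3 to 60 N. Pads are 18 mm wide; open, the fingers measure 123 mm over their backs; the gripper's body (75 mm by 187 mm) begins 45 mm behind the grasp point.
Start: joints at [-1.079, 0.689, -0.195, 1.565, 0.157, 0.902, -0.215], TCP at [0.276, 0.561, 0.25] pointing down, gripper open.
Joint ranges: [-3.01, 3.01], [-0.46, 2.08], [-1.47, 1.51], [0.13, 2.56], [-1, 4.14], [0.04, 2.09], [-2.66, 2.66]. Speed limits (rad/s): [2.57, 2.57, 3.14, 3.14, 3.14, 3.14, 3.14].

### API

Orientations are given as a unit quaternion [x, y, z, w].
In Python, from plant import get_state, snapshot, camera_model, r gives the robot as it stands.
- The arm moves only by the shell command python3 -m inch 'ROWS' [FORCE]. ROWS is text: rows parted by semicolons, each of 7 numbers parted by spaces: the opening, from -1 (shut) to 1 (fully open), then the shift along the tool's x, y, z in m, then the turn, a rotation vector about the tool's x, y, z in rad. A call has 1 to 20 rows; each row shifts and turns the commanded pose from where the row before left it, along the tool's axes as they then stand; what a row does not reach is not made up. A row lasts 1/12 s, in which the tool goes at most 41.7 mm and 7.16 degrees, less where a joint would pass 70% of its speed; a pose out of reach is approached as far as the arm can. A call is refused whole if a number of a shift passes 0.0417 or a number of a turn 0.125, either way. A call with a gripper value outside its range is refused whole. The fingers move at their own pace and stop on an object; FORCE is the grip in N (left out, the last holds). Time passes only in rows, so rows that do not move let the fingers close. It gives the time, the measured TCP pose, the force, the opening and the grip force at its end, in the units of the state.
- get_state(): the state, without advancing time (a new reading comes with each control period).
- snapshot(name): name is "scene" or "side" or "wrist"; returns (picture, depth): 480x640x3 uint8, red, green, blue; 480x640 float32, m along the optical axis (not along the pixel's ray), 0 where there is no reading.
- camera_model(name): a dict with "intrinsics" (3x3 intrinsics, pixels), "view" (4x4, takes a point from world to camera coordinates). Camera axes: x right, y down, z forward; pixel columns grow to the right and rows downward; lengths in m; the calibration is good to about 2 mm. A picture is of the moment at which its call begins: read the wrist's pose just before it. camera_model takes no time and is no camera call; for the wrist camera it gives the pose at the moment of the call.
- r.finish_job(): hands the job in; it is judged then, once.
The state is a dict: "clock": time; "q": joint angles; "qd": joint speeds; "joint_torque": joint torques, N m; "tool_pos": TCP position; "eef_rot": TCP orientation; "contact_force": force on the tool from outside, world axes, zero at the start; "moment": the same for the moment, N m; "opening": opening from 0.0 (shut) to 1.0 (fully open); "finger_force": force on a finger pad.
Only numpy, scipy, OpenCV 4.12 (cv2) and the standard library are available. Lean on these libraries where they do the work, as an engineer would, in place of code of your own. Each camera call takes 0.05 s, during which the arm holds its last target. There are 200 camera calls.

## Working session

There is one attempt and no reset: what is moved stays moved. The work goes in short steps, Python scripts to look and compute and a shell command to move; the robot and the scene stay as the last step left them, time stands still between calls to the robot, and variables do not carry over. Pictures are saved under pics/ and viewed, at most 13 in all, crops included, and the job is handed in when it is done.

```bash
mkdir -p pics; cat > h.py <<'E'
import numpy as np, cv2
from plant import get_state, snapshot, camera_model, r
def take(n,f):
    m=camera_model(n); p,d=snapshot(n); cv2.imwrite('pics/'+f+'.png',p[:,:,::-1]); np.savez('pics/'+f+'.npz',p=p,d=d,K=m['intrinsics'],V=m['view'])
def load(f): return np.load('pics/'+f+'.npz')
def pt(f,u,v,z=None):
    a=load(f);K,V=np.array(a['K']),np.array(a['V']); W=np.linalg.inv(V)
    ray=np.linalg.inv(K)@[u,v,1]
    if z is None:
        s=a['d'][int(round(v)),int(round(u))]
    else:
        s=(z-W[2,3])/(W[:3,:3]@ray)[2]
    return W[:3,:3]@(ray*s)+W[:3,3]
def crop(f,u0,v0,u1,v1,k):
    i=cv2.imread('pics/'+f+'.png')[v0:v1,u0:u1]; cv2.imwrite('pics/'+f+'_c.png',cv2.resize(i,None,fx=k,fy=k,interpolation=cv2.INTER_CUBIC))
E
python3 - <<'E'
from h import *
take('scene','s1');take('side','d1')
s=get_state();print(s)
a=[cv2.resize(cv2.imread(f'pics/{n}.png'),(800,600)) for n in('s1','d1')]
E
```

```text
{'clock': 0.1, 'q': array([-1.07918773,  0.68987892, -0.19454328,  1.56621922,  0.15730435,
        0.90251334, -0.21514181]), 'qd': array([-2.99375903e-06, -1.80717562e-03, -1.54075981e-03, -1.44884501e-03,
       -6.08665962e-04,  1.02634713e-03,  5.55595575e-04]), 'joint_torque': array([-3.13403900e-03, -5.28507149e+01, -1.27164792e+00, -1.53836435e+01,
       -5.25719952e-02,  1.97475369e-03,  3.65845347e-05]), 'tool_pos': array([0.27602786, 0.56013872, 0.24900959]), 'eef_rot': array([ 2.26884879e-01,  9.73921245e-01, -8.02594012e-04, -1.30056471e-04]), 'contact_force': array([-0.03880197, -0.12544117,  0.36946315]), 'moment': array([-0.00565561, -0.00299655,  0.0332091 ]), 'finger_force': 0.0, 'opening': 1.0000210028921184}
```

View pics/s1.png

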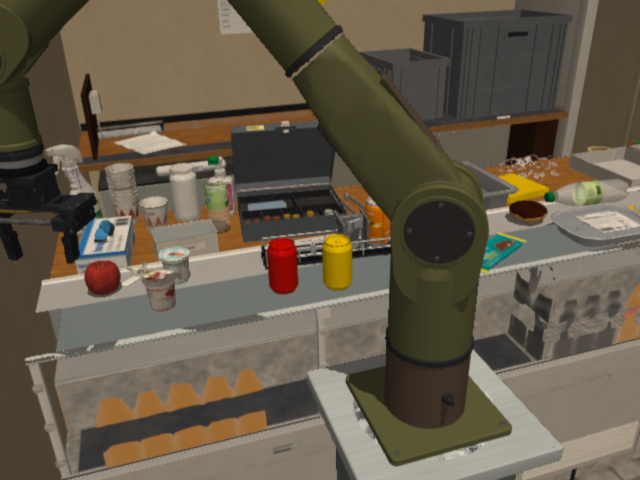

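View pics/d1.png

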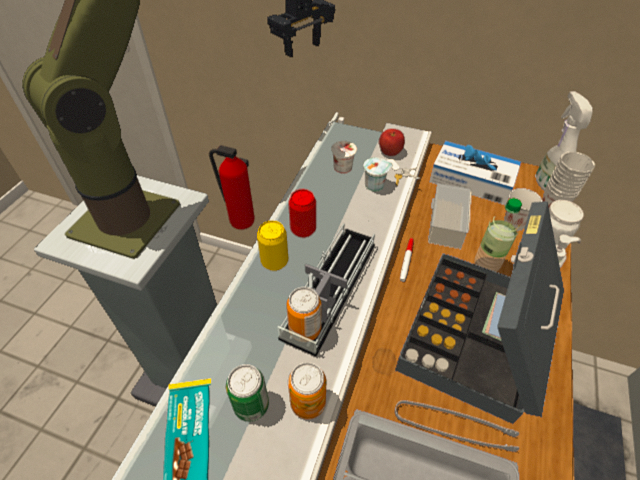

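The side view shows the lane at about (280-375, 230-350): can at the front (303,313), pusher at (325,280). The rear points up the image, and the red and yellow cans stand beside it. I'll enlarge it.

```bash
python3 - <<'E'
from h import *
crop('d1',270,220,390,360,4.2)
for u,v in[(280,342),(315,352),(375,236),(350,231)]:
  print(u,v,pt('d1',u,v,.047).round(3),pt('d1',u,v).round(3))
E
```

```text
280 342 [ 0.524 -0.207  0.047] [ 0.511 -0.184 -0.001]
315 352 [ 0.596 -0.204  0.047] [ 0.59  -0.19   0.018]
375 236 [0.625 0.123 0.047] [ 0.618  0.166 -0.001]
350 231 [0.565 0.118 0.047] [0.561 0.132 0.031]
```

View pics/d1_c.png

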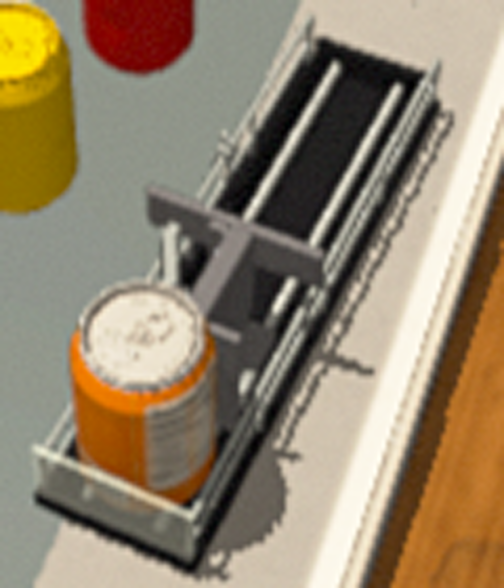

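```bash
python3 -m inch '1 0 0 0 0 0 0.122;1 0 0 0 0 0 0.122;1 0 0 0 0 0 0.122;1 0 0 0 0 0 0.122;1 0 0 0 0 0 0.122;1 0 0 0 0 0 0.122;1 0 0 0 0 0 0.122;1 0 0 0 0 0 0.122;1 0 0 0 0 0 0.122;1 0 0 0 0 0 0.122'
python3 -m inch '1 -0.033 0.023 -0.002 0 0 0;1 -0.033 0.023 -0.002 0 0 0;1 -0.033 0.023 -0.002 0 0 0;1 -0.033 0.023 -0.002 0 0 0;1 -0.033 0.023 -0.002 0 0 0;1 -0.033 0.023 -0.002 0 0 0;1 -0.033 0.023 -0.002 0 0 0;1 -0.033 0.023 -0.002 0 0 0;1 -0.033 0.023 -0.002 0 0 0;1 -0.033 0.023 -0.002 0 0 0;1 -0.033 0.023 -0.002 0 0 0;1 -0.033 0.023 -0.002 0 0 0;1 -0.033 0.023 -0.002 0 0 0;1 -0.033 0.023 -0.002 0 0 0;1 -0.033 0.023 -0.002 0 0 0;1 -0.033 0.023 -0.002 0 0 0;1 0 0 0 0 0 0;1 0 0 0 0 0 0'
python3 - <<'E'
from h import *
s=get_state();print(s['q'].round(2),s['tool_pos'],s['eef_rot'])
take('wrist','w1')
E
```

```text
clock: 0.93
tool_pos: [0.2759, 0.5604, 0.2493]
eef_rot: [0.746, 0.666, -0.0, 0.0]
contact_force: [-0.2, -0.2, -0.3]
opening: 0.999
finger_force: 0.0
clock: 2.43
tool_pos: [0.5862, -0.007, 0.2813]
eef_rot: [0.746, 0.666, -0.001, 0.0]
contact_force: [-0.6, 0.3, 1.0]
opening: 1.004
finger_force: 0.0
[-0.13  0.6   0.1   1.66 -0.07  0.89 -0.11] [ 0.58618279 -0.00698714  0.28129567] [ 7.45841129e-01  6.66123518e-01 -5.01922269e-04  4.66768701e-04]
```

View pics/w1.png

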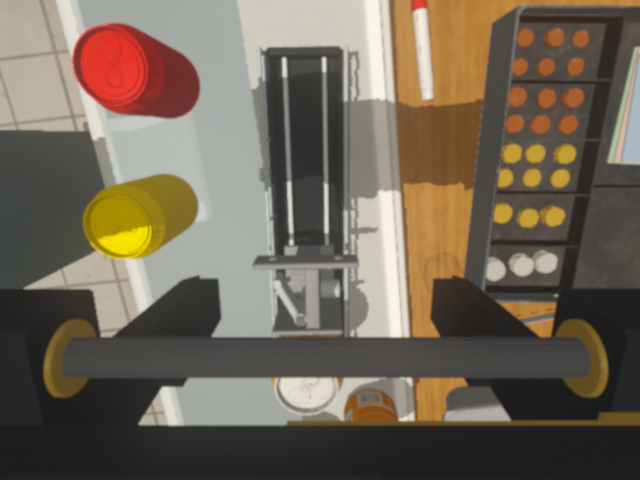

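The wrist view shows the tray from (268,50) down, pull bar at (305,262), open lever at (287,300), and a clip-like mark near (265,172). Enlarging.

```bash
python3 - <<'E'
from h import *
crop('w1',240,155,380,345,3.1)
for u,v in[(285,60),(290,240),(324,60),(328,240),(268,55),(343,55),(300,262)]: print(u,v,pt('w1',u,v).round(4))
E
```

```text
285 60 [0.564  0.1306 0.0192]
290 240 [ 0.5436 -0.0492  0.0174]
324 60 [0.6014 0.1264 0.0188]
328 240 [ 0.585  -0.0533  0.0196]
268 55 [0.5493 0.1354 0.0268]
343 55 [0.62   0.1287 0.0186]
300 262 [ 0.5598 -0.0492  0.0956]
```

View pics/w1_c.png

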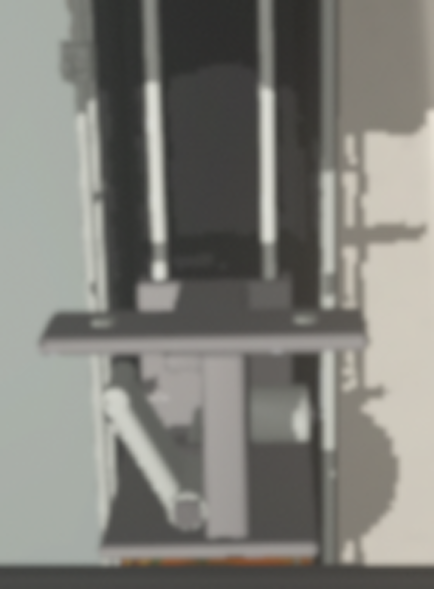

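```bash
python3 - <<'E'
from h import *
g=lambda f,c,z,u0,v0,k:pt(f,u0+c[0]/k,v0+c[1]/k,z)
W=lambda c,z:g('w1',c,z,240,155,3.1)
D=lambda c,z:g('d1',c,z,270,220,4.2)
P={}
for n,c,z in[('barL',(40,343),.098),('barR',(367,349),.098),('padL',(102,549),.102),('padR',(318,549),.102),('webF',(226,536),.098),('webR',(226,354),.098),('leverTip',(113,400),.096),('spindle',(189,512),.096),('clip',(72,60),.052),('clipR',(87,60),.052),('clipTop',(72,40),.052),('clipBot',(72,82),.052)]:
  print(n,W(c,z).round(4))
print('side');
for n,c,z in[('barL',(150,187),.098),('barR',(327,250),.098),('clip',(226,140),.052),('clip2',(222,130),.052),('clip3',(232,152),.052)]: print(n,D(c,z).round(4))
th=np.deg2rad(84.2);a=load('w1');print(a['d'][174,258:272].round(3),a['d'][170,258:272].round(3))
E
python3 - <<'E'
import cv2,sys
sys.path.insert(0,'.')
import os;os.chdir('.')
i=cv2.imread('pics/w1.png')[150:205,245:300];j=cv2.imread('pics/d1.png')[230:275,300:345]
import numpy as np
cv2.imwrite('pics/cl.png',np.hstack([cv2.resize(i,(400,400),interpolation=2),cv2.resize(j,(400,400),interpolation=2)]))
E
```

```text
barL [ 0.518  -0.0471  0.098 ]
barR [ 0.611  -0.0596  0.098 ]
padL [ 0.5267 -0.112   0.102 ]
padR [ 0.5905 -0.1193  0.102 ]
webF [ 0.5635 -0.1141  0.098 ]
webR [ 0.5706 -0.0565  0.098 ]
leverTip [ 0.5358 -0.0676  0.096 ]
spindle [ 0.5532 -0.106   0.096 ]
clip [0.5317 0.0276 0.052 ]
clipR [0.5363 0.0271 0.052 ]
clipTop [0.5327 0.0336 0.052 ]
clipBot [0.5306 0.0209 0.052 ]
side
barL [ 0.5179 -0.0492  0.098 ]
barR [ 0.6117 -0.0558  0.098 ]
clip [0.5308 0.0281 0.052 ]
clip2 [0.5264 0.0339 0.052 ]
clip3 [0.5366 0.0214 0.052 ]
[0.413 0.414 0.357 0.355 0.356 0.357 0.358 0.357 0.357 0.36  0.36  0.362
 0.367 0.405] [0.412 0.367 0.36  0.361 0.359 0.36  0.359 0.361 0.36  0.361 0.359 0.365
 0.37  0.405]
```

View pics/cl.png

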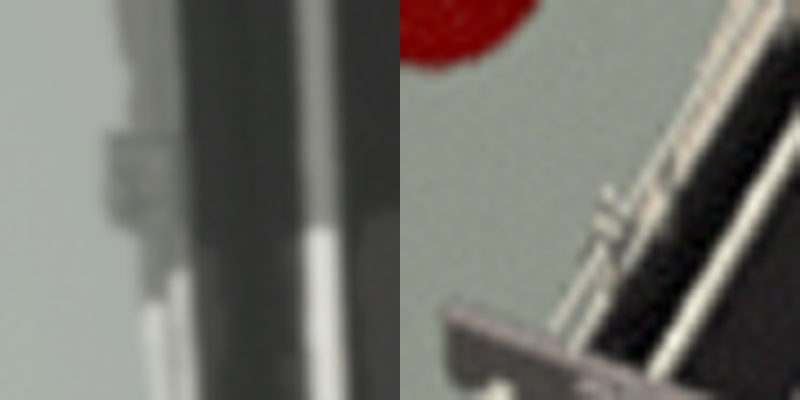

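```bash
python3 -m inch '1 0.008 -0.004 0.01 0 0 0;1 0.008 -0.004 0.01 0 0 0;1 0.008 -0.004 0.01 0 0 0;1 0.008 -0.004 0.01 0 0 0;1 0.008 -0.004 0.01 0 0 0;1 0.008 -0.004 0.01 0 0 0;1 0.008 -0.004 0.01 0 0 0;1 0.008 -0.004 0.01 0 0 0;1 0 0 0 0 0 0;1 0 0 0 0 0 0'
python3 - <<'E'
from h import *
take('wrist','w2');a=load('w2');print(np.linalg.inv(a['V']).round(3))
E
```

```text
clock: 3.32
tool_pos: [0.5596, 0.0655, 0.2014]
eef_rot: [0.743, 0.67, -0.0, -0.001]
contact_force: [0.2, -0.1, 0.4]
opening: 0.997
finger_force: 0.0
[[ 0.995 -0.1   -0.029  0.568]
 [-0.104 -0.961 -0.258  0.131]
 [-0.002  0.26  -0.966  0.337]
 [ 0.     0.     0.     1.   ]]
```

View pics/w2.png

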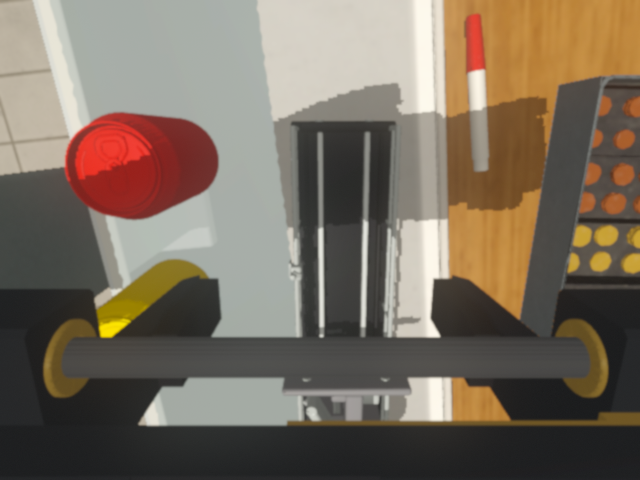

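```bash
python3 - <<'E'
from h import *
crop('w2',275,240,335,300,10)
E
```

```text
(no output)
```

View pics/w2_c.png

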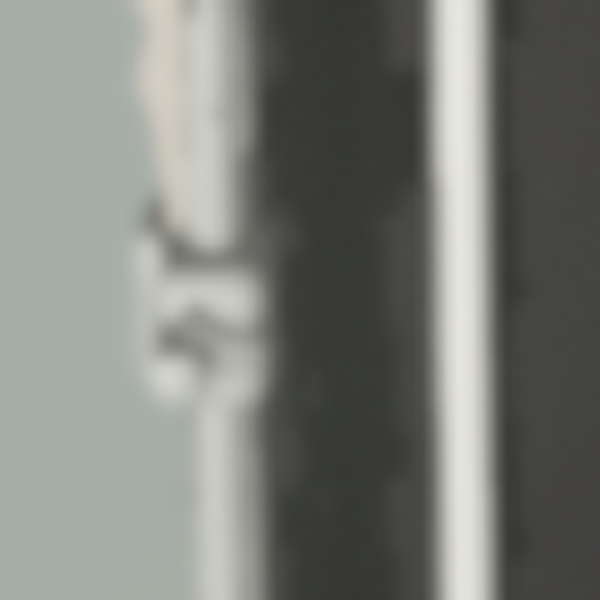

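```bash
python3 - <<'E'
from h import *
th=np.deg2rad(83.5);ex=np.array([np.cos(th),np.sin(th)]);ey=np.array([-ex[1],ex[0]])
o=np.array([.5648,-.053])
L=lambda p:(np.array([ex@(p[:2]-o),ey@(p[:2]-o),p[2]])*1000).round(1)
for c in[(205,255),(205,295),(262,295),(165,290),(205,335),(262,325),(180,380),(205,400),(262,395)]:
  u,v=275+c[0]/10,240+c[1]/10
  print(c,L(pt('w2',u,v,.052)),'depth',L(pt('w2',u,v)))
print('rails');
for u,v in[(320,140),(320,325),(366,140),(362,325),(293,125),(396,125),(284,391),(410,391)]: print(u,v,L(pt('w2',u,v)),L(pt('w2',u,v,.098)))
E
```

```text
(205, 255) [81.9 41.  52. ] depth [81.9 41.  51.9]
(205, 295) [78.6 41.  52. ] depth [79.6 40.8 54.7]
(262, 295) [78.6 36.5 52. ] depth [78.7 36.5 52.3]
(165, 290) [79.  44.2 52. ] depth [79.3 44.1 53. ]
(205, 335) [75.2 41.1 52. ] depth [77.2 40.6 57.4]
(262, 325) [76.1 36.5 52. ] depth [76.  36.5 51.8]
(180, 380) [71.3 43.1 52. ] depth [75.6 42.1 63. ]
(205, 400) [69.6 41.1 52. ] depth [70.  41.1 52.9]
(262, 395) [70.1 36.6 52. ] depth [52.6 39.5  8.2]
rails
320 140 [178.3  22.6  19. ] [179.6  21.3  98. ]
320 325 [11.7 21.7 18.3] [54.7 20.7 98. ]
366 140 [178.6 -14.8  18.7] [179.9  -6.8  98. ]
362 325 [ 11.6 -17.4  17.4] [55.  -8.6 98. ]
293 125 [189.3  42.1  45.8] [188.3  37.7  98. ]
396 125 [190.  -34.3  42.9] [188.8 -24.6  98. ]
284 391 [ 1.3 46.7 98.5] [ 0.9 46.8 98. ]
410 391 [  1.6 -45.6  97.7] [  1.9 -45.5  98. ]
```

```bash
python3 - <<'E'
from h import *
th=np.deg2rad(84);ex=np.array([np.cos(th),np.sin(th)]);ey=np.array([-ex[1],ex[0]])
o=np.array([.5648,-.053])
L=lambda p:(np.array([ex@(p[:2]-o),ey@(p[:2]-o),p[2]])*1000).round(1)
for f,us,vs in[('w1',(265,290,340),range(252,275,1)),('w2',(330,),range(374,402,2))]:
  a=load(f)
  for u in us:
    print(f,u)
    for v in vs: print(v,L(pt(f,u,v)),a['p'][v,u])
E
```

```text
w1 265
252 [-17.2  52.3   0.7] [169 176 168]
253 [-18.6  52.5   0.3] [167 174 166]
254 [-19.9  52.6  -0.3] [156 162 155]
255 [ 2.9 40.1 73.7] [130 134 129]
256 [ 3.  39.5 77.1] [ 99 100  97]
257 [ 3.2 39.  80.5] [84 83 81]
258 [ 2.7 38.8 82. ] [82 82 79]
259 [ 3.2 38.1 86.3] [81 81 79]
260 [ 3.  37.8 88.6] [82 82 80]
261 [ 2.6 37.6 90.2] [82 82 80]
262 [ 2.9 37.  93.8] [87 86 84]
263 [ 2.8 36.6 96.4] [101  99  97]
264 [ 2.6 36.3 98.4] [124 121 119]
265 [ 1.7 36.3 98.5] [145 142 139]
266 [ 0.7 36.4 98.2] [158 155 152]
267 [-0.4 36.5 98. ] [159 156 153]
268 [-0.9 36.3 99.2] [155 153 149]
269 [-2.4 36.7 97.6] [156 158 153]
270 [-39.7  53.7  -0.6] [164 169 163]
271 [-40.8  53.7  -0.3] [169 174 168]
272 [-42.1  53.8  -0.3] [169 175 169]
273 [-43.2  53.8  -0.2] [169 175 168]
274 [-44.4  53.8   0. ] [169 175 169]
w1 290
252 [-9.5 21.  26. ] [168 165 161]
253 [-10.8  21.2  25.2] [165 162 158]
254 [-11.9  21.2  25.3] [151 148 145]
255 [ 2.9 16.3 74.2] [120 117 115]
256 [ 3.  16.  77.5] [90 88 87]
257 [ 3.  15.7 80.6] [80 80 78]
258 [ 2.9 15.5 83.2] [79 79 77]
259 [ 2.9 15.2 86.2] [79 79 77]
2
[... 1162 characters left out ...]
111 108]
269 [-36.  -33.6   8.2] [83 81 77]
270 [-36.9 -33.5   9.1] [65 63 58]
271 [-37.9 -33.5   9.5] [62 60 55]
272 [-39.6 -33.6   8.4] [61 59 55]
273 [-40.6 -33.6   8.9] [61 59 54]
274 [-41.6 -33.5   9.4] [61 59 55]
w2 330
374 [138.7  15.2 273. ] [75 74 72]
376 [138.2  15.1 273. ] [75 75 72]
378 [ 3.2 12.9 85.3] [76 74 73]
380 [ 2.8 12.9 87.2] [76 75 74]
382 [ 3.2 13.  90. ] [76 75 74]
384 [ 3.4 13.  92.6] [76 75 73]
386 [ 3.4 13.  95. ] [77 75 74]
388 [ 3.1 13.  96.9] [93 91 89]
390 [ 1.8 13.  97.5] [135 131 129]
392 [ 1.6 13.1 99.4] [162 158 155]
394 [-1.3 13.  97.9] [153 149 148]
396 [-59.6  12.1  25.3] [111 108 107]
398 [-61.4  12.1  25.9] [93 90 89]
400 [-60.7  12.2  29.6] [87 84 83]
```

```bash
python3 -m inch '1 -0.017 0.0021 0 0 0 0;1 -0.017 0.0021 0 0 0 0;1 -0.017 0.0021 0 0 0 0;1 -0.017 0.0021 0 0 0 0;1 -0.017 0.0021 0 0 0 0;1 -0.017 0.0021 0 0 0 0;1 -0.017 0.0021 0 0 0 0;1 -0.017 0.0021 0 0 0 0;1 0 0 0.015 0 0 0;1 0 0 0.015 0 0 0;1 0 0 0.015 0 0 0;1 0 0 0.015 0 0 0;1 0 0 0.015 0 0 0;1 0 0 0 0 0 0;1 0 0 0 0 0 0;1 0 0 0 0 0 0' 10
python3 - <<'E'
from h import *
print('yellow',pt('d1',272,232,.115),'red',pt('d1',302,200,.115))
th=np.deg2rad(84);ex=np.array([np.cos(th),np.sin(th)]);ey=np.array([-ex[1],ex[0]])
o=np.array([.5648,-.053]);p=get_state()['tool_pos'];q=get_state()['eef_rot']
print(ex@(p[:2]-o),ey@(p[:2]-o),p,np.rad2deg(2*np.arctan2(q[1],q[0])),q)
take('side','d2');crop('d2',250,180,410,330,4)
E
```

```text
clock: 4.7
tool_pos: [0.5637, -0.0739, 0.1278]
eef_rot: [0.744, 0.668, 0.001, 0.001]
contact_force: [0.9, 0.1, -0.4]
opening: 1.002
finger_force: 0.0
yellow [ 0.42253408 -0.00350037  0.115     ] red [0.44680044 0.11172419 0.115     ]
-0.02093294682491005 -0.001064482987290199 [ 0.56367056 -0.07392954  0.12778682] 83.84812224847171 [7.44030729e-01 6.68144799e-01 5.65884266e-04 6.93665136e-04]
```

View pics/d2_c.png

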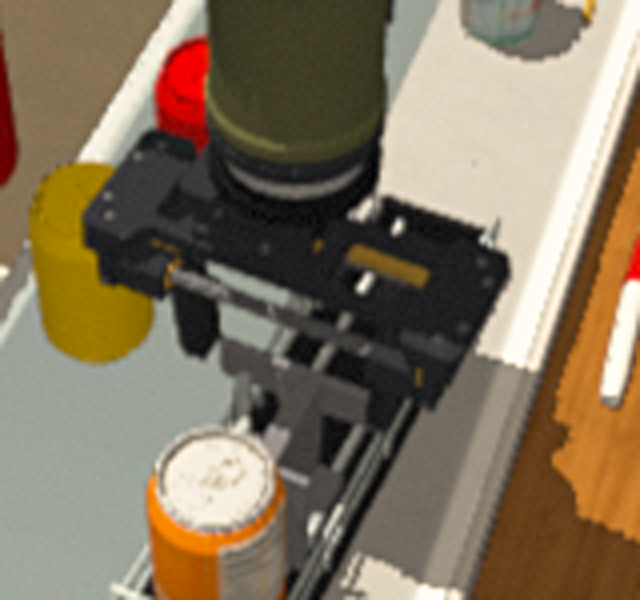

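```bash
python3 -m inch '1 0 -0.0005 0.007 0 0 0;1 0 -0.0005 0.007 0 0 0;1 0 -0.0005 0.007 0 0 0;1 0 0 0.007 0 0 0;1 0 0 0.007 0 0 0;1 0 0 0.007 0 0 0;1 0 0 0.006 0 0 0;1 0 0 0 0 0 0;1 0 0 0 0 0 0'
python3 -m inch '1 0.003 0 0 0 0 0;1 0.003 0 0 0 0 0;1 0.003 0 0 0 0 0;1 0.003 0 0 0 0 0;1 0.003 0 0 0 0 0;1 0.003 0 0 0 0 0;1 0 0 0 0 0 0;1 0 0 0 0 0 0'
```

```text
clock: 5.5
tool_pos: [0.5612, -0.0734, 0.0782]
eef_rot: [0.744, 0.668, -0.0, -0.0]
contact_force: [-0.3, -0.8, 0.7]
opening: 0.999
finger_force: 0.0
clock: 6.17
tool_pos: [0.5636, -0.0555, 0.079]
eef_rot: [0.744, 0.668, 0.0, 0.0]
contact_force: [-0.4, -3.2, 2.2]
opening: 1.001
finger_force: 1.7
```

```bash
python3 -m inch '1 0.002 0 0 0 0 0;1 0.004 0 0 0 0 0;1 0.005 0 0 0 0 0;1 0.006 0 0 0 0 0;1 0.006 0 0 0 0 0;1 0.006 0 0 0 0 0;1 0.006 0 0 0 0 0;1 0.006 0 0 0 0 0;1 0.006 0 0 0 0 0;1 0.006 0 0 0 0 0;1 0.006 0 0 0 0 0;1 0.006 0 0 0 0 0;1 0.006 0 0 0 0 0;1 0.006 0 0 0 0 0;1 0.006 0 0 0 0 0;1 0.006 0 0 0 0 0;1 0.005 0 0 0 0 0;1 0.003 0 0 0 0 0;1 0 0 0 0 0 0;1 0 0 0 0 0 0'
python3 - <<'E'
from h import *
th=np.deg2rad(84);ex=np.array([np.cos(th),np.sin(th)]);ey=np.array([-ex[1],ex[0]])
o=np.array([.5648,-.053]);p=get_state()['tool_pos']
print(ex@(p[:2]-o),ey@(p[:2]-o))
take('side','d3');take('scene','s3');take('wrist','w3');
W=cv2.imread('pics/d3.png')[170:350,270:390];
cv2.imwrite('pics/v3.png',np.hstack([cv2.resize(W,(400,600),interpolation=2),cv2.resize(cv2.imread('pics/w3.png')[240:440,200:330],(390,600),interpolation=2)]))
E
```

```text
clock: 7.83
tool_pos: [0.5732, 0.0414, 0.0785]
eef_rot: [0.744, 0.668, -0.0, -0.0]
contact_force: [-2.2, -3.7, 2.2]
opening: 1.001
finger_force: 1.9
0.09478502796674385 0.0015097791588690687
```

View pics/v3.png

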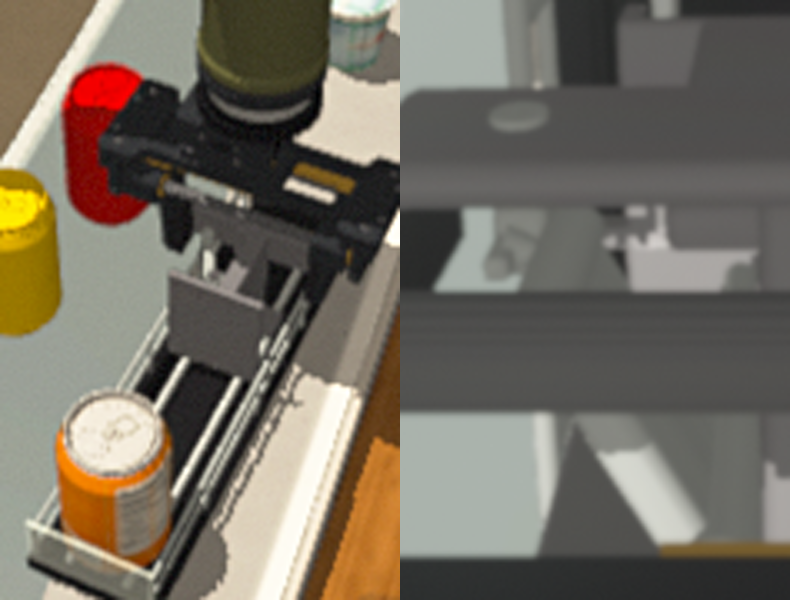

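```bash
python3 - <<'E'
from h import *
th=np.deg2rad(84);ex=np.array([np.cos(th),np.sin(th)]);ey=np.array([-ex[1],ex[0]])
o=np.array([.5648,-.053])
L=lambda p:tuple((np.array([ex@(p[:2]-o),ey@(p[:2]-o),p[2]])*1000).round(1))
for u in(245,300):
  print([ (v,L(pt('w3',u,v))) for v in (280,285,290,295,300,304,306,308)])
for v in range(309,338,3): print(v,[L(pt('w3',u,v)) for u in(229,232,235,238,242,246)])
E
```

```text
[(280, (np.float64(110.1), np.float64(28.8), np.float64(87.5))), (285, (np.float64(109.0), np.float64(28.5), np.float64(89.5))), (290, (np.float64(109.2), np.float64(27.5), np.float64(94.4))), (295, (np.float64(108.8), np.float64(26.9), np.float64(97.5))), (300, (np.float64(107.9), np.float64(26.5), np.float64(99.5))), (304, (np.float64(106.2), np.float64(26.7), np.float64(98.9))), (306, (np.float64(105.5), np.float64(26.7), np.float64(99.0))), (308, (np.float64(104.6), np.float64(26.9), np.float64(98.6)))]
[(280, (np.float64(110.1), np.float64(9.2), np.float64(87.7))), (285, (np.float64(108.8), np.float64(9.1), np.float64(89.1))), (290, (np.float64(109.4), np.float64(8.7), np.float64(94.9))), (295, (np.float64(108.9), np.float64(8.5), np.float64(97.9))), (300, (np.float64(107.4), np.float64(8.5), np.float64(98.5))), (304, (np.float64(106.0), np.float64(8.5), np.float64(98.7))), (306, (np.float64(104.7), np.float64(8.6), np.float64(97.5))), (308, (np.float64(104.4), np.float64(8.6), np.float64(98.3)))]
309 [(np.float64(103.9), np.float64(32.4), np.float64(97.8)), (np.float64(103.9), 
[... 2626 characters left out ...]
5), np.float64(92.3))]
333 [(np.float64(74.2), np.float64(43.5), np.float64(61.2)), (np.float64(74.5), np.float64(42.0), np.float64(61.8)), (np.float64(74.2), np.float64(40.9), np.float64(61.2)), (np.float64(40.0), np.float64(55.2), np.float64(0.7)), (np.float64(92.4), np.float64(29.7), np.float64(93.4)), (np.float64(93.1), np.float64(28.0), np.float64(94.6))]
336 [(np.float64(37.6), np.float64(61.2), np.float64(0.2)), (np.float64(37.6), np.float64(59.3), np.float64(0.2)), (np.float64(37.3), np.float64(57.5), np.float64(-0.4)), (np.float64(38.3), np.float64(55.2), np.float64(1.4)), (np.float64(92.8), np.float64(29.1), np.float64(96.2)), (np.float64(93.1), np.float64(27.6), np.float64(96.7))]
```

```bash
python3 -m inch '1 0.002 0 0 0 0 0;1 0.003 0 0 0 0 0;1 0.003 0 0 0 0 0;1 0.003 0 0 0 0 0;1 0.0025 0 0 0 0 0;1 0 0 0 0 0 0;1 0 0 0 0 0 0;1 0 0 0 0 0 0;1 0 0 0 0 0 0'
python3 - <<'E'
from h import *
th=np.deg2rad(84);ex=np.array([np.cos(th),np.sin(th)]);ey=np.array([-ex[1],ex[0]])
o=np.array([.5648,-.053]);p=get_state()['tool_pos']
L=lambda p:(np.array([ex@(p[:2]-o),ey@(p[:2]-o),p[2]])*1000).round(1).tolist()
print(L(p))
take('wrist','w4')
for v in(290,295,300,304,306,308): print(v,L(pt('w4',245,v)))
crop('w4',205,295,275,440,4.1)
E
```

```text
clock: 8.73
tool_pos: [0.5745, 0.0541, 0.0785]
eef_rot: [0.744, 0.668, -0.001, -0.0]
contact_force: [-3.2, -2.5, 1.3]
opening: 1.001
finger_force: 2.0
[107.5, 1.6, 78.5]
290 [122.7, 27.4, 94.7]
295 [121.8, 27.1, 96.8]
300 [120.8, 26.7, 98.6]
304 [119.4, 26.9, 98.5]
306 [118.3, 27.1, 97.8]
308 [117.8, 27.0, 98.2]
```

View pics/w4_c.png

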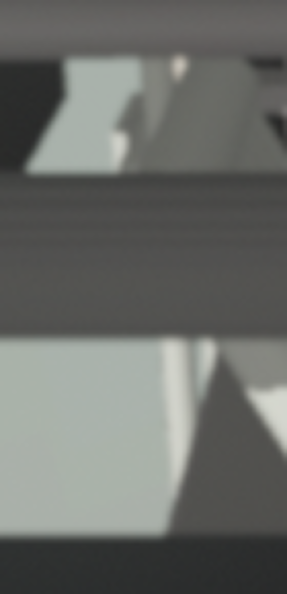

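```bash
python3 -m inch '0.7 0 0 0 0 0 0;0.5 0 0 0 0 0 0;0.3 0 0 0 0 0 0;0.3 0 0 0 0 0 0;0.3 0 0 0 0 0 0;0.3 0 0 0 0 0 0' 25
python3 - <<'E'
from h import *
th=np.deg2rad(84);ex=np.array([np.cos(th),np.sin(th)]);ey=np.array([-ex[1],ex[0]])
o=np.array([.5648,-.053]);p=get_state()['tool_pos']
L=lambda p:(np.array([ex@(p[:2]-o),ey@(p[:2]-o),p[2]])*1000).round(1).tolist()
print(L(p))
take('wrist','w5')
for v in(290,295,300,304,306,308): print(v,L(pt('w5',245,v)))
E
```

```text
clock: 9.28
tool_pos: [0.5722, 0.0539, 0.0779]
eef_rot: [0.744, 0.668, -0.002, -0.002]
contact_force: [-7.1, -4.8, 1.4]
opening: 0.652
finger_force: 5.1
[107.1, 3.8, 77.9]
290 [123.1, 29.2, 96.2]
295 [122.9, 28.5, 99.7]
300 [121.0, 28.6, 99.4]
304 [119.5, 28.7, 99.3]
306 [113.5, 31.4, 88.4]
308 [112.7, 31.5, 88.2]
```

```bash
python3 -m inch '0.1 0 0 0 0 0 0;-0.1 0 0 0 0 0 0;-0.3 0 0 0 0 0 0;-0.5 0 0 0 0 0 0;-0.7 0 0 0 0 0 0;-1 0 0 0 0 0 0;-1 0 0 0 0 0 0;-1 0 0 0 0 0 0;-1 0 0 0 0 0 0;-1 0 0 0 0 0 0;-1 0 0 0 0 0 0' 30
python3 - <<'E'
from h import *
th=np.deg2rad(84);ex=np.array([np.cos(th),np.sin(th)]);ey=np.array([-ex[1],ex[0]])
o=np.array([.5648,-.053]);p=get_state()['tool_pos']
L=lambda p:(np.array([ex@(p[:2]-o),ey@(p[:2]-o),p[2]])*1000).round(1).tolist()
print(L(p),get_state()['opening']*88)
take('wrist','w6')
for v in(290,295,300,304,306,308): print(v,L(pt('w6',245,v)),L(pt('w6',280,v)))
crop('w6',200,220,460,440,2.7)
E
```

```text
clock: 10.25
tool_pos: [0.5736, 0.0522, 0.0773]
eef_rot: [0.744, 0.668, -0.002, -0.0]
contact_force: [-2.8, -6.6, -7.1]
opening: 0.264
finger_force: 32.1
[105.6, 2.3, 77.3] 23.209588195688227
290 [122.1, 27.4, 96.6] [122.4, 15.8, 97.2]
295 [121.2, 27.1, 98.4] [120.5, 15.9, 97.0]
300 [119.4, 27.2, 98.5] [119.3, 15.7, 98.3]
304 [118.0, 27.3, 98.4] [118.3, 15.7, 99.2]
306 [117.4, 27.3, 98.7] [117.0, 15.9, 98.1]
308 [116.6, 27.3, 98.7] [114.5, 16.4, 94.4]
```

View pics/w6_c.png

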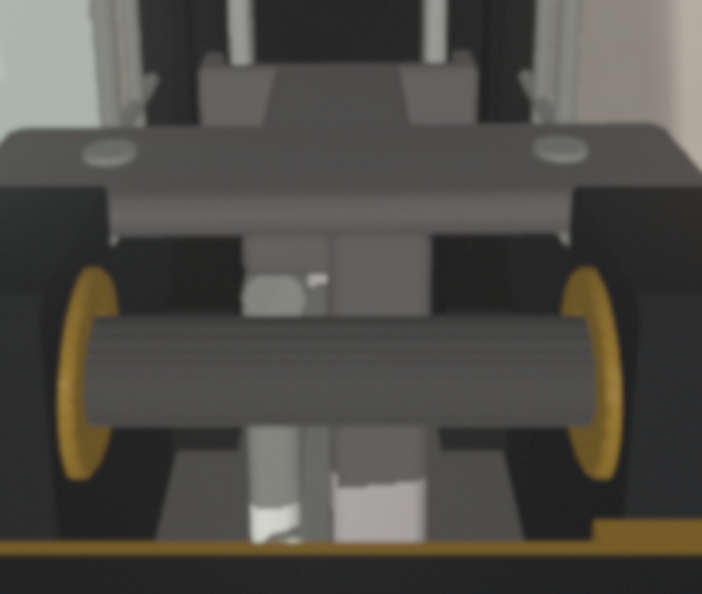

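The lever lies parallel to the web at (275,400), with the fingers closed to 23 mm. I'll hold it briefly to rule out creep.

```bash
python3 -m inch '-1 0 0 0 0 0 0;-1 0 0 0 0 0 0;-1 0 0 0 0 0 0;-1 0 0 0 0 0 0;-1 0 0 0 0 0 0;-1 0 0 0 0 0 0;-1 0 0 0 0 0 0;-1 0 0 0 0 0 0' 35
python3 - <<'E'
from h import *
s=get_state();p=s['tool_pos'];print(p,s['finger_force'],s['opening'])
if abs(p[1]-.0522)<.0015 and s['finger_force']>15: print(r.finish_job())
E
```

```text
clock: 10.97
tool_pos: [0.5736, 0.0526, 0.0773]
eef_rot: [0.744, 0.668, -0.002, -0.0]
contact_force: [-3.3, -5.6, -7.5]
opening: 0.262
finger_force: 36.2
[0.57356222 0.05256221 0.07728571] 36.20205712504685 0.26161118221369145
the job is handed in; nothing more can be done
None
```

I drew the pusher back, squeezed the cam lever home (fingers at 23 mm, 36 N) and handed the job in still gripping; the pointer is about 1–2 mm from the clip, worked out from the pull bar because the pointer itself was hidden, and no verdict came back.

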